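# Reset the turntable drive and seat its splined gear

### The job

The overload clutch of the model-railway turntable drive has tripped: reset it by pulling the red-handled sprung lever through its whole stroke to the stop, then ease it slowly back to rest, never letting it snap back. Then take the orange gear by its hub, turn it so that its grooves match the ribs of the brass shaft, slide it on and push it fully home, the black sprung collar pressed all the way down, and finish while still gripping the gear and holding it pressed there (I will fit the retaining pin meanwhile). Leave the locomotive and the screwdriver where they are.

Things in the scene. Friction and masses are not known exactly. Their poses are not given: they have to be found in the camera images.
- drive_unit: fixed turntable drive: dark base plate 110 x 270 x 12 mm (270 along y), a blue gearbox 100 x 110 mm, top 45 mm above the table, with the brass shaft on the +y half, a sprung red-handled lever on the -y half. Origin: centre of its underside, on the table; z up. Shaft axis at y = +70 mm, x = 0; lever pivot at y = -56 mm
- lever_pivot (a point): point on the lever's axis, fixed to the drive unit, 32 mm above the table; axes are the drive unit's. The lever turns about the line through this point along y. At rest it leans towards the unit's +x; pulling brings it over towards -x
- reset_lever (a joint): angle of the sprung lever: 0 at rest, where it leans 0.35 rad from upright towards the unit's +x; grows as it is pulled towards the unit's -x; stop at 0.75 rad. A return spring holds it at rest: about 4 N at the handle to start, 9 N at the stop; let go, it snaps back
- lever_handle (a point): middle of the red handle: level round bar, 16 mm diameter, 54 mm long along the unit's y, 75 mm from the lever's axis; this point is 33 mm from the pivot point along the unit's -y, 102 mm above the table at rest. The 6 mm thick steel arm is at the bar's end nearer the shaft; 60 mm free beneath the bar. Axes turn with the lever
- gear_center (a point): centre (18 mm above the underside) of the loose orange gear, about 80 g, lying hub up on a 4 mm mat. Toothed rim 69 mm across, 10 mm thick; round hub 30 mm across, top 36 mm above the underside. Through bore 22.8 mm with four inner teeth, 3 mm wide, reaching in to a 13 mm circle. z up; the four grooves between them lie along +-x and +-y, marked by white dots on the rim
- shaft_tip (a point): tip of the upright brass shaft, on its axis, 92 mm above the table; z up. Top 18 mm is a smooth pilot 10.8 mm in diameter (last 6 mm tapered); below are four ribs 5 mm wide, 20 mm across tip to tip, along +-x and +-y of this frame. Stiff friction (0.5 N m) holds the shaft, at a different angle each time. Gear fully home: its centre is 24 mm below this point
- shaft_ribs (a point): point on the shaft's axis level with the tops of the ribs, 18 mm below the tip; same axes as the tip. An unmeshed gear stops with its underside here; meshed, it slides 17 mm further to the collar, then 7 mm more against the spring. Any of four quarter turns meshes, with about 1 mm play sideways and 0.12 rad in turn
- collar (a joint): how far the black sprung collar (34 mm disc round the shaft's foot, top 57 mm above the table at rest) is pressed down: 0 at rest, stop at 0.007 m. The spring needs about 4 N to start and 10 N at the stop and pushes the gear back up if let go
- loco_center (a point): bystander: centre of the loose orange and blue model locomotive, 62 x 250 x 91 mm, long axis y, on the track; leave alone
- screwdriver_grip (a point): bystander: handle of a loose yellow screwdriver 160 mm long lying on the table; leave alone

How it is judged (in metres and radians):
On the way, in this order (a step that is already met when the one before it is completed fails the run):
1. the lever is pulled through its stroke to the stop (value of joint reset_lever above 0.67 rad), for 0.1 s.
2. the lever is back at rest (value of joint reset_lever below 0.06 rad), for 0.2 s.
3. the gear is meshed and pressed fully home (value of joint collar above 0.0055 m and z of gear_center in the frame of shaft_tip below -0.0215 m and horizontal distance between gear_center and shaft_tip below 0.003 m and angle between gear_center's own z axis and vertical below 0.08 rad), for 0.2 s.
At the end, for the whole second after the job is handed in: The gear sits meshed on the shaft (axes within 3 mm, tilt below 0.08 rad, its centre at least 21.5 mm below the shaft's tip), the collar is pressed at least 5.5 of its 7 mm with more than 5 N from the gear, the fingers still hold the gear, and the lever is at rest (below 0.06 rad) (all of step 3 and contact force between the fingers and gear above 3 N and contact force between gear and collar above 5 N and value of joint reset_lever below 0.06 rad); the arm keeps its last pose, push and grip.
It fails at once if the lever snaps back (faster than 2 rad/s) (velocity of joint reset_lever below -2 rad/s).
It fails at once if the locomotive is moved by more than 25 mm (distance of loco_center from where it was at the start of the episode above 0.025 m).
It fails at once if the screwdriver is moved by more than 25 mm (distance of screwdriver_grip from where it was at the start of the episode above 0.025 m).
It also fails if it takes over 72 s, if anything falls off the work surface, if the arm or the gripper's body presses on something with over 40 N, if the wrist force passes 120 N, or if a joint passes its speed limit or range.

### The arm

A 6-joint arm with a two-finger parallel gripper is mounted at the origin on the work surface. World frame = base frame: x ahead of the robot, y to its left, z up, the work surface at z = 0. Lengths are in m, angles in degrees, forces in N, time in s.
With the tool pointing down it reaches from about 0.25 to 0.725 m from the base axis. Payload 9.7 kg.
Tool frame: the origin (TCP) lies at the very end of the fingers, on their centre line; the grasp point (between the pads) lies 19 mm behind it; z points along the fingers, y is the direction in which the jaws open and shut (so a half turn about z gives the same grasp; the last joint's range is limited). The gripper opens to 85 mm and grips with 20 to 120 N. Pads are 22 mm wide; open, the fingers measure 114 mm over their backs; the gripper's body (76 mm by 85 mm) begins 54 mm behind the grasp point. The pads swing forward as they close: fully open they stand 13 mm farther back than shut.
Start: joints at [-76.604, 4.979, 10.078, 95.1, 0, 90], TCP at [0.127, -0.535, 0.231] pointing down, gripper open.
Joint ranges: [-179.16, 179.16], [-48.56, 103.87], [-65.8, 70.77], [-126.05, 130.52], [-82.76, 87.17], [-180, 180]. Speed limits (degrees/s): [127.2, 127.2, 147.25, 180, 180, 180].

### API

Orientations are given as [roll, pitch, yaw] about the fixed x, y, z axes, in that order (R = Rz(yaw) Ry(pitch) Rx(roll)).
In Python, from workcell import bot, camera, ticket gives the robot as it stands.
- The arm moves only by the shell command python3 -m jog 'ROWS' [FORCE]. ROWS is a JSON object of lists of equal length, an entry for each row: "turn": the turn, a rotation vector about the world's x, y, z each as a share of 8 degrees, from -1 to 1, a list of three; "delta_pos": the shift along the world's x, y, z each as a share of 50 mm, from -1 to 1, a list of three; "hand": the opening, from -1 (shut) to 1 (fully open). A call has exactly 10 rows; each row shifts and turns the commanded pose from where the row before left it; what a row does not reach is not made up. A row lasts 1/10 s, in which the tool goes at most 50 mm and 8.59 degrees, less where a joint would pass 70% of its speed; a pose out of reach is approached as far as the arm can. A call with a number of a shift or a turn outside -1 to 1 is refused whole. A call with a gripper value outside its range is refused whole. The fingers move at their own pace and stop on an object; FORCE is the grip in N (left out, the last holds). Time passes only in rows, so rows that do not move let the fingers close, or fill a call up. It gives the time, the measured TCP pose, the force and the opening at its end, in the units of the state.
- bot.get_obs(): the state, without advancing time (a new reading comes with each control period).
- camera(name): name is "scene" or "top" or "wrist"; returns a dict with "frame" (420x560x3 uint8, red, green, blue), "range_z" (420x560 float32, m along the optical axis (not along the pixel's ray), 0 where there is no reading), "fx", "fy", "cx", "cy" (pixels), "extrinsics" (4x4, takes a point from world to camera coordinates); the wrist camera has in their place "mount" (4x4, takes a point from camera to tool coordinates, whose origin is the TCP and whose axes are the flange's). Camera axes: x right, y up, looking along -z (the intrinsics and any distortion apply to the point x, -y, -z); pixel columns grow to the right and rows downward; lengths in m; the calibration is good to about 2 mm. The wrist camera is an equidistant fisheye: a pixel r from the principal point sees the ray r / f radians off the axis. A picture is of the moment at which its call begins: read the wrist's pose just before it.
- ticket.job_done(): hands the job in, once; it reports no verdict.
The state is a dict: "time": time; "q": joint angles; "qd": joint speeds; "joint_efforts": joint torques, N m; "ee_pos": TCP position; "tcp_rot": TCP orientation; "wrist_force": force on the tool from outside, world axes, zero at the start; "torque": the same for the moment, N m; "opening": finger opening in m.
Only numpy, scipy, OpenCV 4.12 (cv2) and the standard library are available. Lean on these libraries where they do the work, as an engineer would, in place of code of your own. Each camera call takes 0.05 s, during which the arm holds its last target.

## Working session

There is one attempt and no reset: what is moved stays moved. The work goes in short steps, Python scripts to look and compute and a shell command to move; the robot and the scene stay as the last step left them, time stands still between calls to the robot, and variables do not carry over. Pictures are saved under pics/ and viewed, and the job is handed in when it is done.

```bash
ls; mkdir -p pics; python3 - <<'E'
from workcell import bot,camera,ticket
import cv2,numpy as np
print(bot.get_obs())
for n in ["scene","top","wrist"]:
    c=camera(n); cv2.imwrite(f"pics/{n}0.png",c["frame"][:,:,::-1]); np.savez(f"{n}0.npz",**c)
    print(n,c["fx"],c["fy"],c["cx"],c["cy"],c.get("extrinsics",c.get("mount")),[k for k in c])
E
```

```text
pics
{'time': 0.0, 'q': array([-7.66030960e+01,  5.01109256e+00,  1.00338651e+01,  9.51020795e+01,
       -8.74805101e-05,  9.00016932e+01]), 'qd': array([-0.06205053, -0.02449083,  0.05040978,  0.06921803, -0.06416782,
        0.02977303]), 'joint_efforts': array([-1.08964665e-03, -5.20395613e+01,  4.64799070e+01,  1.65873062e-02,
       -1.29728735e-05,  8.83116940e-06]), 'ee_pos': array([ 0.12737365, -0.53478868,  0.23057789]), 'tcp_rot': array([-1.79920693e+02,  8.98240860e-05,  1.33952110e+01]), 'wrist_force': array([-1.18642909, -0.17791536,  0.2185116 ]), 'torque': array([0.02480835, 0.02351631, 0.02522488]), 'opening': 0.08538445515482604}
scene 394.27871852806214 394.27871852806214 281.27597212189863 209.8701064417803 [[ 0.43077298  0.9024241   0.00808593 -0.20868009]
 [-0.68342753  0.32035711  0.65597113  0.35717343]
 [ 0.58937377 -0.28810079  0.75474266 -1.155477  ]
 [ 0.          0.          0.          1.        ]] ['frame', 'range_z', 'fx', 'fy', 'cx', 'cy', 'extrinsics']
top 401.7917018405642 401.7917018405642 276.7278082743765 202.0027665981573 [[ 0.00908047 -0.99981605  0.01689389 -0.03719074]
 [ 0.98318213  0.01200858  0.18223251 -0.5833181 ]
 [-0.18240186  0.01495502  0.98311032 -0.78169727]
 [ 0.          0.          0.          1.        ]] ['frame', 'range_z', 'fx', 'fy', 'cx', 'cy', 'extrinsics']
wrist 325.19226210127806 325.19226210127806 275.47820827965575 212.8686007097295 [[-6.49316166e-05  9.56314890e-01  2.92338550e-01  7.39061798e-02]
 [ 9.99999981e-01  1.15783600e-04 -1.56647028e-04  2.93701501e-04]
 [-1.83651895e-04  2.92338534e-01 -9.56314879e-01 -1.41991178e-01]
 [ 0.00000000e+00  0.00000000e+00  0.00000000e+00  1.00000000e+00]] ['frame', 'range_z', 'fx', 'fy', 'cx', 'cy', 'mount']
```

View pics/scene0.png

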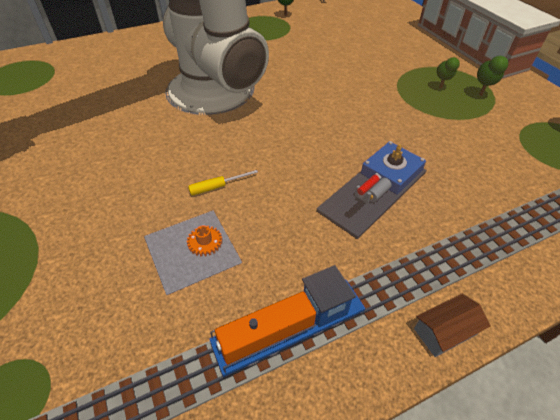

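View pics/top0.png

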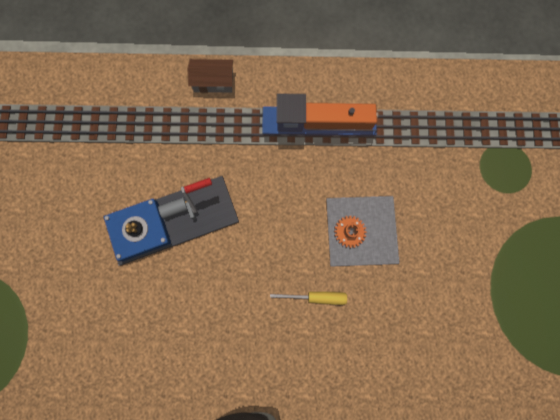

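View pics/wrist0.png

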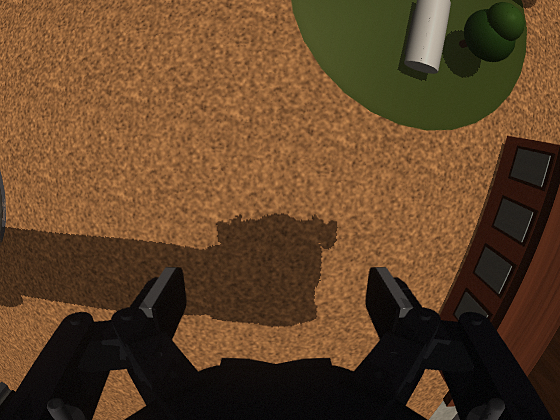

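```bash
cat > h.py <<'E'
import numpy as np,cv2
from scipy.spatial.transform import Rotation as R
def ray(c,u,v):
    d=np.array([(u-c["cx"])/c["fx"],-(v-c["cy"])/c["fy"],-1.0]); T=np.array(c["extrinsics"])
    return -T[:3,:3].T@T[:3,3], T[:3,:3].T@d
def onplane(c,u,v,z):
    o,d=ray(c,u,v); return o+d*(z-o[2])/d[2]
def proj(c,p):
    T=np.array(c["extrinsics"]);q=T[:3,:3]@np.asarray(p)+T[:3,3]
    return np.array([c["cx"]+c["fx"]*q[0]/-q[2],c["cy"]-c["fy"]*q[1]/-q[2]])
def tri(c1,p1,c2,p2):
    o1,d1=ray(c1,*p1);o2,d2=ray(c2,*p2)
    A=np.stack([d1,-d2],1);s=np.linalg.lstsq(A,o2-o1,rcond=None)[0]
    a=o1+s[0]*d1;b=o2+s[1]*d2;return (a+b)/2,np.linalg.norm(a-b)
def depthpt(c):
    T=np.array(c["extrinsics"]);z=np.array(c["range_z"]);v,u=np.mgrid[:z.shape[0],:z.shape[1]]
    p=np.stack([(u-c["cx"])/c["fx"]*z,-(v-c["cy"])/c["fy"]*z,-z],-1)
    P=(p-T[:3,3])@T[:3,:3];P[z==0]=np.nan;return P
# wrist
def wpose(obs):
    return np.array(obs["ee_pos"]),R.from_euler("xyz",obs["tcp_rot"],degrees=True).as_matrix()
def wray(c,obs,u,v):
    p,Rt=wpose(obs);M=np.array(c["mount"])
    a,b=(u-c["cx"])/c["fx"],(v-c["cy"])/c["fy"];r=np.hypot(a,b)
    s=np.sinc(r/np.pi)
    d=np.array([a*s,-b*s,-np.cos(r)])
    return p+Rt@M[:3,3],Rt@M[:3,:3]@d
def wplane(c,obs,u,v,z):
    o,d=wray(c,obs,u,v);return o+d*(z-o[2])/d[2]
E
python3 - <<'E'
from h import *
t=dict(np.load("top0.npz"));s=dict(np.load("scene0.npz"))
im=t["frame"]
cv2.imwrite("pics/tz.png",cv2.resize(im[160:280,90:410][:,:,::-1],None,fx=2.5,fy=2.5,interpolation=cv2.INTER_CUBIC))
im=s["frame"]
a=cv2.resize(im[130:250,310:440][:,:,::-1],None,fx=4,fy=4,interpolation=cv2.INTER_CUBIC)
cv2.imwrite("pics/sz.png",a)
for n,c in(("top",t),("scene",s)):
    P=depthpt(c);hsv=cv2.cvtColor(c["frame"],cv2.COLOR_RGB2HSV)
    f=c["frame"].astype(int)
    for nm,m in (("red",(f[...,0]>140)&(f[...,1]<50)&(f[...,2]<60)),("orange",(f[...,0]>180)&(f[...,1]>60)&(f[...,1]<120)&(f[...,2]<60)),("blue",(f[...,2]>110)&(f[...,0]<70))):
        k,l,st,ce=cv2.connectedComponentsWithStats(m.astype(np.uint8))
        for i in range(1,k):
            if st[i,4]>30: 
                q=P[l==i];print(n,nm,st[i],ce[i].round(1),np.nanmedian(q,0).round(3),np.nanpercentile(q[:,2],[5,95]).round(3))
E
```

```text
top red [186 181  25  10  37] [197.2 186.4] [0.601 0.125 0.11 ] [0.108 0.112]
top orange [308 104  68  18 696] [349.3 111.6] [ 0.772 -0.182  0.089] [0.087 0.091]
top blue [263 108  15  25 327] [269.4 120.4] [ 0.766 -0.013  0.044] [0.041 0.046]
top blue [ 106  200   61   59 1721] [135.4 229.3] [0.524 0.259 0.046] [0.043 0.048]
scene red [359 175  20  18 147] [368.8 183.5] [0.611 0.124 0.109] [0.105 0.111]
scene orange [187 226  35  28 426] [204.6 240.3] [ 0.538 -0.192  0.015] [0.013 0.041]
scene orange [ 215  292  101   62 2553] [264.3 321.9] [ 0.773 -0.165  0.088] [0.087 0.09 ]
scene blue [533  58  27  28 329] [548.2  70.5] [-0.153  1.944 -0.486] [-0.522 -0.459]
scene blue [372 149  53  37 420] [398.2 169.2] [0.556 0.243 0.045] [0.043 0.047]
scene blue [369 152  10  16  33] [372.1 159.2] [0.5   0.215 0.045] [0.043 0.047]
scene blue [210 296 155  79 960] [284.5 339. ] [ 0.798 -0.152  0.043] [0.041 0.045]
```

View pics/tz.png

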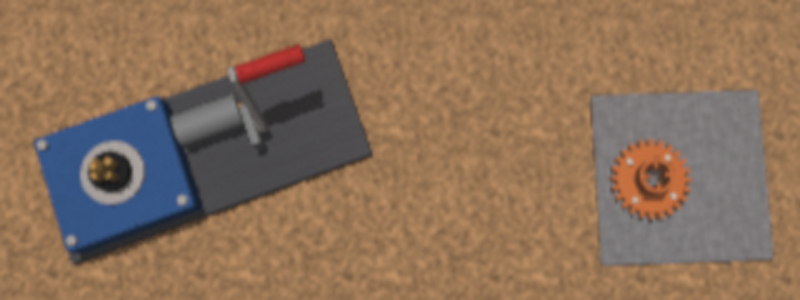

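View pics/sz.png

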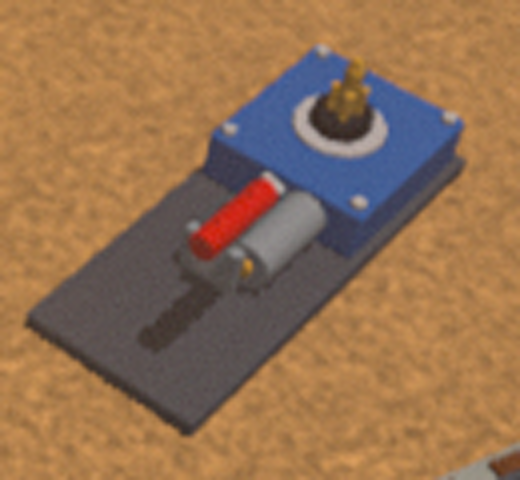

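```bash
python3 - <<'E'
from h import *
t=dict(np.load("top0.npz"));s=dict(np.load("scene0.npz"))
# rectangle of gearbox top in world at z=.045 by rectifying points
for n,c in(("top",t),("scene",s)):
    f=c["frame"].astype(int);P=depthpt(c)
    m=(f[...,2]>f[...,0]+30)&(abs(P[...,2]-0.045)<0.006)&(P[...,0]<0.68)&(P[...,1]>0.1)
    v,u=np.nonzero(m)
    q=np.array([onplane(c,a,b,0.045)[:2] for a,b in zip(u,v)])
    r=cv2.minAreaRect((q*1000).astype(np.float32));print(n,"gearbox",r)
    m=(f[...,0]>100)&(f[...,1]<60)&(f[...,2]<70)&(P[...,1]>0.05)&(P[...,1]<0.2)&(P[...,2]>0.07)
    q=P[m];d=q-q.mean(0);print("handle",q.mean(0),len(q),"u/v",np.argwhere(m).mean(0)[::-1]);
    w=np.linalg.svd(d[:,:2])[2][0];print("handle axis",w,np.degrees(np.arctan2(w[1],w[0])))
    m=(f[...,0]>f[...,2]+90)&(f[...,0]>140)&(f[...,1]<130)&(P[...,0]<0.62)&(P[...,0]>0.45)&(abs(P[...,1]+0.19)<0.06)&(P[...,2]>0.009)
    r=P[m&(P[...,2]<0.03)];h=P[m&(P[...,2]>0.035)]
    e=cv2.minEnclosingCircle((r[:,:2]*1000).astype(np.float32));print("rim",e,len(r));
    if len(h): print("hub",cv2.minEnclosingCircle((h[:,:2]*1000).astype(np.float32)),len(h))
c=t
Z=lambda x,y:(90+(x+.5)/2.5-.5,160+(y+.5)/2.5-.5)
for p in [(332,41),(371,155)]: print("plate",onplane(c,*Z(*p),0.012))
for p in [(41,145),(150,105),(182,200),(70,240)]: print("bolt",onplane(c,*Z(*p),0.046))
E
```

```text
top gearbox ((524.5963134765625, 259.7073669433594), (100.24593353271484, 109.40618133544922), 21.161344528198242)
handle [0.60465755 0.12389116 0.10988783] 175 u/v [197.74857143 185.21714286]
handle axis [ 0.35570828 -0.93459704] -69.16314077613323
rim ((529.3201904296875, -189.9552764892578), 33.19544982910156) 417
hub ((528.4822387695312, -190.34796142578125), 14.634344100952148) 66
scene gearbox ((530.7637939453125, 258.08740234375), (99.46533203125, 109.39608764648438), 21.042810440063477)
handle [0.61153094 0.12069412 0.10755896] 184 u/v [367.88586957 184.39130435]
handle axis [-0.34216564  0.93963965] 110.00887135578823
rim ((531.3229370117188, -191.0048828125), 34.12450408935547) 475
hub ((531.4723510742188, -190.8686065673828), 14.902673721313477) 104
plate [0.64813777 0.08860014 0.012     ]
plate [0.54711616 0.05152696 0.012     ]
bolt [0.54779593 0.32176517 0.046     ]
bolt [0.58255214 0.23424461 0.046     ]
bolt [0.50353745 0.20282195 0.046     ]
bolt [0.47003764 0.29161003 0.046     ]
```

```bash
python3 -m jog '{"turn":[[0,0,0.6],[0,0,0.6],[0,0,0.6],[0,0,0.6],[0,0,0.6],[0,0,0.6],[0,0,0.6],[0,0,0.6],[0,0,0.6],[0,0,0.6]],"delta_pos":[[0.48,0.66,0],[0.48,0.66,0],[0.48,0.66,0],[0.48,0.66,0],[0.48,0.66,0],[0.48,0.66,0],[0.48,0.66,0],[0.48,0.66,0],[0.48,0.66,0],[0.48,0.66,0]],"hand":[0.1,0.1,0.1,0.1,0.1,0.1,0.1,0.1,0.1,0.1]}' 60
python3 -m jog '{"turn":[[0,0,0.6],[0,0,0.6],[0,0,0.6],[0,0,0.6],[0,0,0.6],[0,0,0.6],[0,0,0.6],[0,0,0.6],[0,0,0.6],[0,0,0.6]],"delta_pos":[[0.48,0.66,0],[0.48,0.66,0],[0.48,0.66,0],[0.48,0.66,0],[0.48,0.66,0],[0.48,0.66,0],[0.48,0.66,0],[0.48,0.66,0],[0.48,0.66,0],[0.48,0.66,0]],"hand":[0.1,0.1,0.1,0.1,0.1,0.1,0.1,0.1,0.1,0.1]}'
python3 - <<'E'
from workcell import bot,camera
import numpy as np,cv2
o=bot.get_obs();c=camera("wrist");cv2.imwrite("pics/w1.png",c["frame"][:,:,::-1]);np.savez("w1.npz",obs=np.array(o,dtype=object),**c)
print(o)
E
```

```text
time: 1.15
ee_pos: [0.368, -0.2035, 0.2312]
tcp_rot: [180.0, 0.0, 61.6]
wrist_force: [0.9, -0.3, 0.2]
opening: 0.0468
time: 2.15
ee_pos: [0.6081, 0.1265, 0.2309]
tcp_rot: [-180.0, 0.0, 109.6]
wrist_force: [0.4, -0.2, 0.9]
opening: 0.0471
{'time': 2.15, 'q': array([ 1.17561539e+01,  1.51703185e+01,  2.16884547e+01,  9.65390852e+01,
       -3.86529594e-03,  8.21522901e+01]), 'qd': array([ 26.11197166,  43.3370688 ,  51.58854838,   8.06167884,
        -0.09654421, -21.40234594]), 'joint_efforts': array([ -1.56779956, -68.49185228,  40.00509024,  -0.15920696,
         0.11952567,   0.68259588]), 'ee_pos': array([0.60810206, 0.12653391, 0.2309201 ]), 'tcp_rot': array([-1.79978719e+02,  9.68708084e-04,  1.09603865e+02]), 'wrist_force': array([ 0.44153529, -0.19881376,  0.89286916]), 'torque': array([-0.00548894, -0.01660919, -0.02188003]), 'opening': 0.04709298294427487}
```

View pics/w1.png

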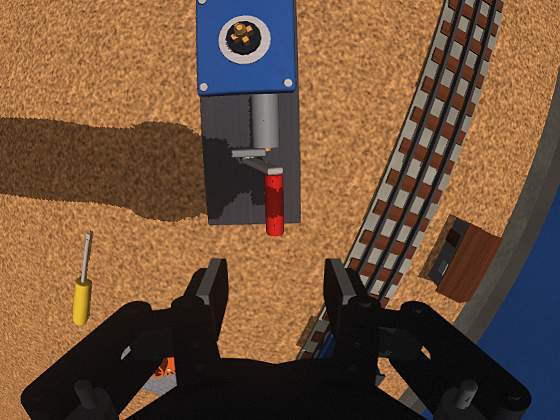

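```bash
python3 - <<'E'
from h import *
from workcell import bot
print(bot.get_obs()["ee_pos"],bot.get_obs()["tcp_rot"])
d=np.load("w1.npz",allow_pickle=True);o=d["obs"].item();c={k:d[k] for k in d if k!="obs"}
f=c["frame"].astype(int)
m=((f[...,0]>120)&(f[...,1]<50)&(f[...,2]<60)).astype(np.uint8)
k,l,st,ce=cv2.connectedComponentsWithStats(m);i=1+np.argmax(st[1:,4]);print(st[i],ce[i])
r=cv2.minAreaRect(np.argwhere(l==i)[:,::-1].astype(np.float32));print(r)
b=cv2.boxPoints(r);print([wplane(c,o,*p,0.1025).round(4) for p in b],wplane(c,o,*ce[i],0.107))
z=np.array(c["range_z"]);print("range",z[190:215:6,270:280:3])
im=c["frame"][0:100,190:300,::-1];cv2.imwrite("pics/w1s.png",cv2.resize(im,None,fx=6,fy=6,interpolation=cv2.INTER_CUBIC))
for p in [(288,83),(203.5,86)]:print("bolt",wplane(c,o,*p,0.046))
E
```

```text
[0.61040895 0.13073921 0.22857318] [-1.79942136e+02 -9.59746090e-02  1.10040143e+02]
[267 215  17  21 299] [274.70234114 225.64214047]
((275.0, 225.0), (16.0, 20.0), 0.0)
[array([0.61  , 0.0965, 0.1025]), array([0.6039, 0.1141, 0.1025]), array([0.617 , 0.1188, 0.1025]), array([0.6234, 0.1013, 0.1025])] [0.61299908 0.10858651 0.107     ]
range [[0.2709179  0.2698935  0.2708964  0.27035028]
 [0.27261105 0.2709906  0.27139142 0.2722631 ]
 [0.2733707  0.2718515  0.27221903 0.27510303]
 [0.2750023  0.27472416 0.27385938 0.27623707]
 [0.2758325  0.2755214  0.27635574 0.27726835]]
bolt [0.58271138 0.23220826 0.046     ]
bolt [0.50362048 0.20295979 0.046     ]
```

View pics/w1s.png

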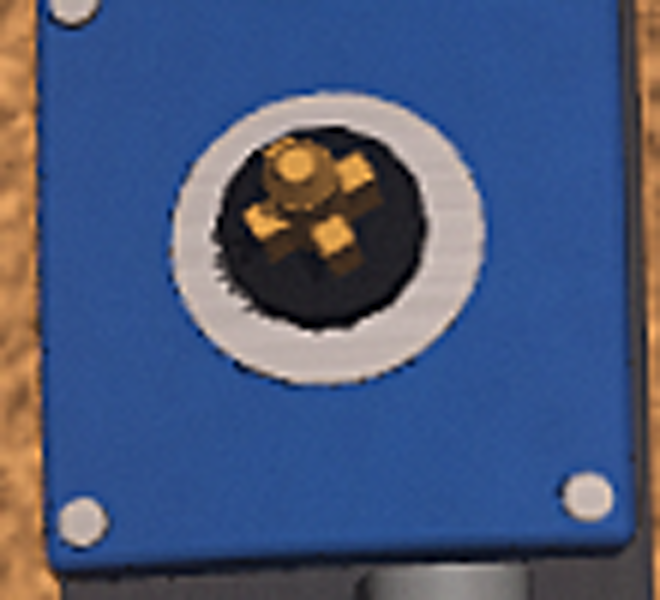

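```bash
python3 -m jog '{"turn":[[0,0,0.2],[0,0,0],[0,0,0],[0,0,0],[0,0,0],[0,0,0],[0,0,0],[0,0,0],[0,0,0],[0,0,0]],"delta_pos":[[-0.04,-0.04,0],[0,0,-0.6],[0,0,-0.6],[0,0,-0.6],[0,0,-0.6],[0,0,-0.54],[0,0,0],[0,0,0],[0,0,0],[0,0,0]],"hand":[0.1,0.1,0.1,0.1,0.1,0.1,0.1,-0.44,-0.44,-0.44]}'
python3 - <<'E'
from workcell import bot,camera
import numpy as np,cv2
o=bot.get_obs();c=camera("wrist");cv2.imwrite("pics/w2.png",c["frame"][:,:,::-1]);np.savez("w2.npz",obs=np.array(o,dtype=object),**c)
c=camera("scene");cv2.imwrite("pics/s2.png",cv2.resize(c["frame"][50:260,280:560,::-1],None,fx=2.5,fy=2.5))
print(o["ee_pos"],o["tcp_rot"],o["wrist_force"])
E
```

```text
time: 3.2
ee_pos: [0.6063, 0.1231, 0.0862]
tcp_rot: [179.9, 0.0, 111.0]
wrist_force: [0.0, 0.0, 0.4]
opening: 0.0236
[0.60631587 0.12311613 0.08616751] [1.79851120e+02 2.46018840e-02 1.10992933e+02] [0.00484966 0.01039487 0.37476508]
```

View pics/w2.png

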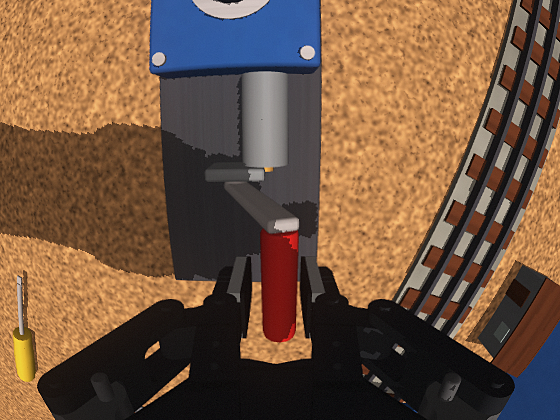

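View pics/s2.png

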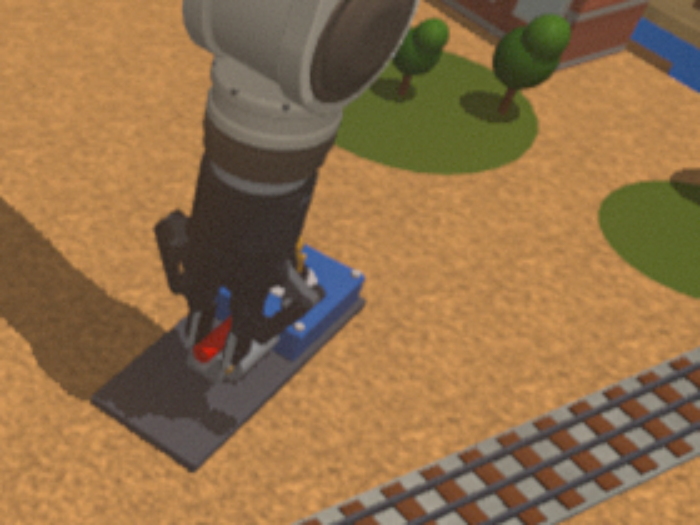

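```bash
python3 -m jog '{"turn":[[0,0,0],[0,0,0],[0,0,0],[0,0,0],[0,0,0],[0,0,0],[0,0,0],[0,0,0],[0,0,0],[0,0,0]],"delta_pos":[[-0.12,-0.046,0],[-0.12,-0.046,0],[-0.12,-0.046,0],[-0.12,-0.046,0],[-0.12,-0.046,0],[-0.12,-0.046,0],[-0.12,-0.046,0],[-0.12,-0.046,0],[-0.1,-0.038,0],[0,0,0]],"hand":[-0.44,-0.44,-0.44,-0.44,-0.44,-0.44,-0.44,-0.44,-0.44,-0.44]}'
python3 - <<'E'
from workcell import bot,camera
import numpy as np,cv2
o=bot.get_obs();c=camera("wrist");cv2.imwrite("pics/w3.png",c["frame"][:,:,::-1]);np.savez("w3.npz",obs=np.array(o,dtype=object),**c)
print(o["ee_pos"],o["tcp_rot"],o["wrist_force"])
E
```

```text
time: 4.3
ee_pos: [0.5534, 0.1029, 0.0845]
tcp_rot: [179.8, 0.0, 111.0]
wrist_force: [11.0, 5.0, -5.7]
opening: 0.0239
[0.55339071 0.10289654 0.08454456] [1.79797129e+02 1.45081389e-02 1.10997150e+02] [10.98982794  4.95176563 -5.67070218]
```

View pics/w3.png

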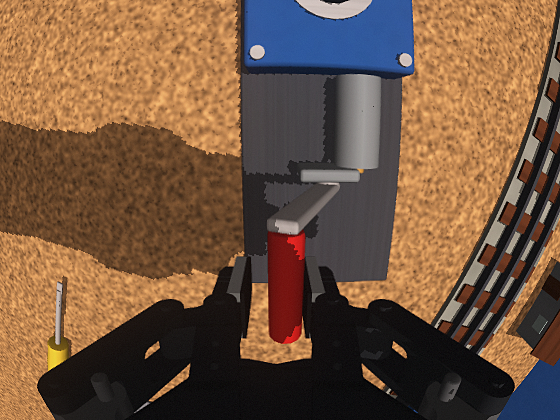

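```bash
python3 -m jog '{"turn":[[0,0,0],[0,0,0],[0,0,0],[0,0,0],[0,0,0],[0,0,0],[0,0,0],[0,0,0],[0,0,0],[0,0,0]],"delta_pos":[[-0.04,-0.015,0],[-0.03,-0.012,0],[0,0,0],[0,0,0],[0,0,0],[0,0,0],[0,0,0],[0,0,0],[0,0,0],[0,0,0]],"hand":[-0.44,-0.44,-0.44,-0.44,-0.44,-0.44,-0.44,-0.44,-0.44,-0.44]}'
python3 - <<'E'
from workcell import bot,camera
import numpy as np,cv2
from h import *
o=bot.get_obs();c=camera("wrist");cv2.imwrite("pics/w4.png",c["frame"][:,:,::-1])
f=c["frame"].astype(int)
m=((f[...,0]>90)&(f[...,1]<50)&(f[...,2]<60)).astype(np.uint8)
k,l,st,ce=cv2.connectedComponentsWithStats(m);i=1+np.argmax(st[1:,4]);print(st[i],ce[i])
a=[wplane(c,o,*ce[i],0.105)]
x=np.array([np.cos(np.radians(21)),np.sin(np.radians(21))]);print(a,(a[0][:2]-[.549,.196])@x)
print(o["ee_pos"],o["wrist_force"])
E
```

```text
time: 5.35
ee_pos: [0.552, 0.1024, 0.0844]
tcp_rot: [179.6, 0.0, 111.0]
wrist_force: [20.7, 7.2, -13.2]
opening: 0.0243
[ 271  232   35  111 3353] [286.77751268 285.8869669 ]
[array([0.55419017, 0.10809915, 0.105     ])] -0.026655410266897397
[0.5520122  0.10241211 0.08439594] [ 20.65561011   7.17495886 -13.20142024]
```

```bash
python3 -m jog '{"turn":[[0,0,0],[0,0,0],[0,0,0],[0,0,0],[0,0,0],[0,0,0],[0,0,0],[0,0,0],[0,0,0],[0,0,0]],"delta_pos":[[0.04,0.015,0],[0.06,0.023,0],[0.06,0.023,0],[0.06,0.023,0],[0.06,0.023,0],[0.06,0.023,0],[0.06,0.023,0],[0.06,0.023,0],[0.06,0.023,0],[0.06,0.023,0]],"hand":[-0.44,-0.44,-0.44,-0.44,-0.44,-0.44,-0.44,-0.44,-0.44,-0.44]}'
python3 -m jog '{"turn":[[0,0,0],[0,0,0],[0,0,0],[0,0,0],[0,0,0],[0,0,0],[0,0,0],[0,0,0],[0,0,0],[0,0,0]],"delta_pos":[[0.06,0.023,0],[0.06,0.023,0],[0.06,0.023,0],[0.06,0.023,0],[0.06,0.023,0],[0.06,0.023,0],[0.06,0.023,0],[0.06,0.023,0],[0.04,0.015,0],[0.03,0.01,0]],"hand":[-0.44,-0.44,-0.44,-0.44,-0.44,-0.44,-0.44,-0.44,-0.44,-0.44]}'
python3 - <<'E'
from workcell import bot,camera
import numpy as np,cv2
from h import *
o=bot.get_obs();c=camera("wrist");cv2.imwrite("pics/w5.png",c["frame"][:,:,::-1])
print(o["ee_pos"],o["wrist_force"])
E
```

```text
time: 6.4
ee_pos: [0.5797, 0.113, 0.0862]
tcp_rot: [179.7, 0.0, 111.0]
wrist_force: [6.6, 2.5, 2.2]
opening: 0.0238
time: 7.4
ee_pos: [0.6052, 0.1228, 0.0844]
tcp_rot: [-180.0, 0.0, 111.0]
wrist_force: [-0.2, -0.0, 0.5]
opening: 0.0238
[0.60523837 0.12279588 0.08437821] [-0.23157744 -0.00620807  0.45567228]
```

View pics/w5.png

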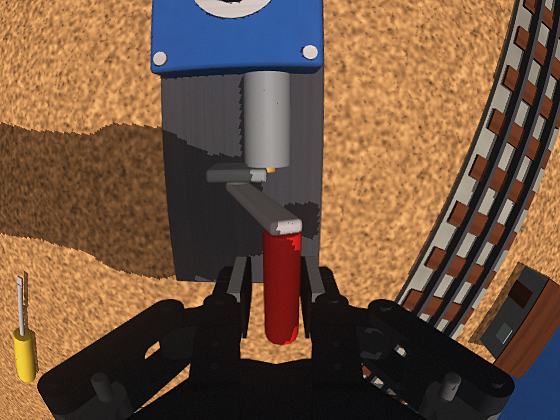

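```bash
python3 -m jog '{"turn":[[0,0,0],[0,0,0],[0,0,0],[0,0,0],[0,0,0],[0,0,0],[0,0,0],[0,0,0],[0,0,0],[0,0,0]],"delta_pos":[[0,0,0.58],[0,0,0.58],[0,0,0.58],[0,0,0.58],[-0.4,0.685,0],[-0.4,0.685,0],[-0.4,0.685,0],[-0.4,0.685,0],[0,0,0],[0,0,0]],"hand":[-0.44,-0.44,-0.44,-0.44,1,1,1,1,1,1]}'
cat > look.py <<'E'
import sys
from workcell import bot,camera
import numpy as np,cv2
o=bot.get_obs();n=sys.argv[1];c=camera("wrist");cv2.imwrite(f"pics/{n}.png",c["frame"][:,:,::-1]);np.savez(f"{n}.npz",obs=np.array(o,dtype=object),**c)
print(o["time"],o["ee_pos"].round(4),o["tcp_rot"].round(2),o["wrist_force"].round(1),o["qd"].round(1))
if len(sys.argv)>2:
    a,b,x,y,s=map(int,sys.argv[2:]);cv2.imwrite(f"pics/{n}z.png",cv2.resize(c["frame"][b:y,a:x,::-1],None,fx=s,fy=s,interpolation=cv2.INTER_CUBIC))
E
python3 look.py w6 215 150 345 270 5
```

```text
time: 8.45
ee_pos: [0.5248, 0.2604, 0.2006]
tcp_rot: [180.0, 0.0, 111.1]
wrist_force: [0.4, 0.2, 0.0]
opening: 0.0853
8.45 [0.5248 0.2604 0.2006] [1.800e+02 2.000e-02 1.111e+02] [0.4 0.2 0. ] [-2.   0.5  0.3 -0.1 -0.1 -0.4]
```

View pics/w6.png

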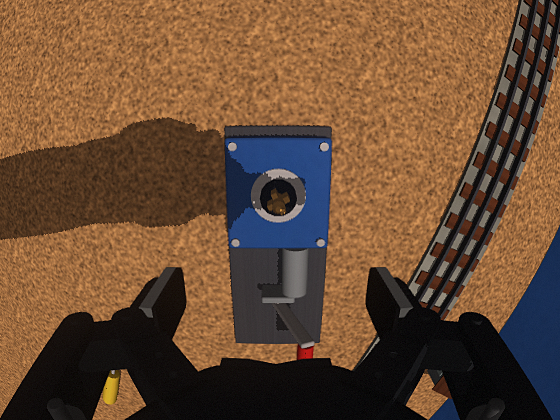

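View pics/w6z.png

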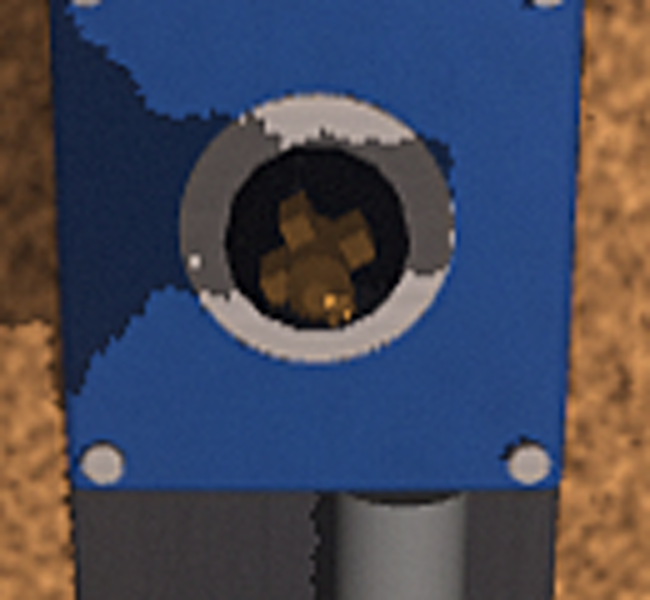

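```bash
python3 - <<'E'
from h import *
d=np.load("w6.npz",allow_pickle=True);o=d["obs"].item();c={k:d[k] for k in d if k!="obs"}
Z=lambda x,y:(215+(x+.5)/5-.5,150+(y+.5)/5-.5)
print("collar",wplane(c,o,*Z(319,239),.057),"ring",wplane(c,o,*Z(317.5,227.5),.045))
bl=[wplane(c,o,*Z(*p),.046)[:2] for p in ((103,465),(528,465))]+[wplane(c,o,*p,.046)[:2] for p in ((232,147),(324,147))];print(np.array(bl).round(4),np.mean(bl,0))
im=c["frame"][175:225,250:305,::-1].astype(float)
im=np.clip(255*(im/110)**0.7,0,255).astype(np.uint8)
cv2.imwrite("pics/w6zz.png",cv2.resize(im,None,fx=12,fy=12,interpolation=cv2.INTER_CUBIC))
z=c["range_z"][180:222:3,262:296:3];print(z)
E
```

```text
collar [0.52606637 0.26260866 0.057     ] ring [0.52618736 0.2617838  0.045     ]
[[0.504  0.2018]
 [0.5825 0.2321]
 [0.4703 0.2893]
 [0.5488 0.3197]] [0.52638609 0.26073803]
[[0.30073625 0.3008519  0.3006662  0.29735816 0.29167494 0.2909975
  0.29129532 0.2912284  0.30126762 0.30128995 0.30250457 0.29990733]
 [0.30228132 0.30211407 0.2921725  0.2915962  0.2906382  0.2918949
  0.29112232 0.2919787  0.29226863 0.29215688 0.30117917 0.30226633]
 [0.30288684 0.29258758 0.29100275 0.29235953 0.29242668 0.291841
  0.2930436  0.29095814 0.29163948 0.2914592  0.29477897 0.30221656]
 [0.29400206 0.29199663 0.29275203 0.29320532 0.2878643  0.29355535
  0.29251006 0.29259077 0.29260883 0.29358062 0.29309678 0.303528  ]
 [0.29339224 0.29368487 0.2936144  0.28348053 0.2775126  0.28705075
  0.29322627 0.29422122 0.29032508 0.29458314 0.29467055 0.        ]
 [0.29312786 0.29368004 0.29561353 0.27640876 0.2767311  0.27651173
  0.2870169  0.28651053 0.28061673 0.2949709  0.2931434  0.29448736]
 [0.2951541  0.2944073  0.2951452  0.29487708 0.27773184 0.27441955
  0.27492917 0.27775818 0.27847153 0.28
[... 285 characters left out ...]
2408 0.29830775]
 [0.30823508 0.29714268 0.27927932 0.2795685  0.26259315 0.2619254
  0.26161334 0.26465264 0.29747304 0.29845688 0.2975095  0.3088664 ]
 [0.30948797 0.29908434 0.29864338 0.29903618 0.2652691  0.2618602
  0.2619777  0.26752034 0.29909754 0.2990599  0.30806625 0.3101255 ]
 [0.3107464  0.3102229  0.3099713  0.2984717  0.2992907  0.27047247
  0.29874867 0.2799848  0.29975772 0.30976918 0.3112263  0.31002626]
 [0.31173304 0.31249142 0.31184    0.31080127 0.31125927 0.31116703
  0.31036434 0.31181517 0.3110911  0.30997348 0.31151155 0.31455946]
 [0.31329152 0.31333596 0.31190777 0.3132492  0.31327847 0.31198204
  0.31062716 0.31307578 0.31196198 0.31214672 0.3130783  0.3151397 ]]
```

View pics/w6zz.png

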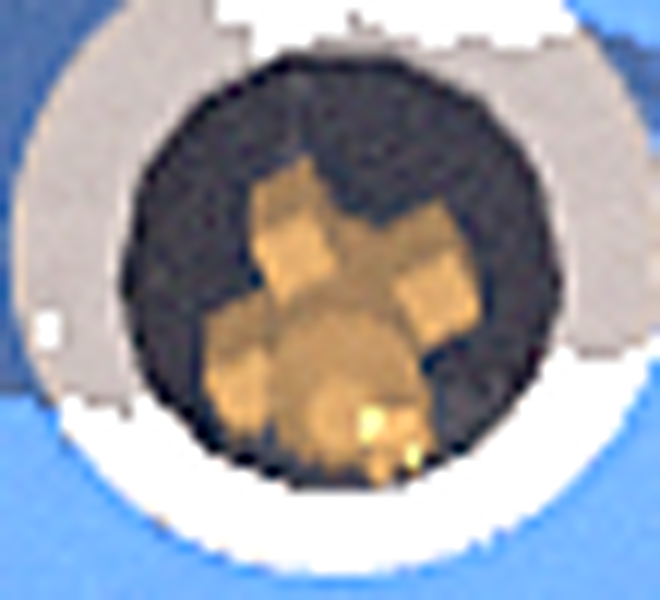

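```bash
python3 - <<'E'
from h import *
d=np.load("w6.npz",allow_pickle=True);o=d["obs"].item();c={k:d[k] for k in d if k!="obs"}
Z=lambda x,y:(250+(x+.5)/12-.5,175+(y+.5)/12-.5)
g=lambda p:wplane(c,o,*Z(*p),.074)[:2]
A=lambda v:np.degrees(np.arctan2(v[1],v[0]))
up,ri,le=map(g,((285,224),(470,288),(217,398)))
print(up,ri,le,"c",(ri+le)/2,np.linalg.norm(ri-le),"ang",A(ri-le),A(up-(ri+le)/2)) 
e=[((258,237),(312,212)),((455,255),(482,318)),((207,365),(228,432)),((258,237),(285,298)),((312,212),(335,260)),((400,292),(455,255)),((425,345),(482,318))]
for a,b in e: print("edge",A(g(b)-g(a))%90,np.linalg.norm(g(a)-g(b)))
# tip
print("tip", wplane(c,o,*Z(345,410),.092))
E
```

```text
[0.51899875 0.26844897] [0.53294021 0.2688227 ] [0.51904414 0.25473298] c [0.52599218 0.26177784] 0.01978941704549335 ang 45.39646194206674 136.35115540790486
edge 46.546779897576684 0.004234288574079802
edge 44.179872394764885 0.0050251792357494
edge 37.504802183221884 0.005207594773623664
edge 44.18650441979865 0.0048547820182369
edge 46.088183948527096 0.0038606559058105734
edge 56.04362868037202 0.004740856490186182
edge 47.36998609430255 0.004514166230618454
tip [0.5258926 0.2620401 0.092    ]
```

```bash
python3 -m jog '{"turn":[[0,0,-0.51],[0,0,-0.51],[0,0,-0.51],[0,0,-0.51],[0,0,-0.51],[0,0,-0.51],[0,0,-0.51],[0,0,-0.51],[0,0,-0.51],[0,0,-0.51]],"delta_pos":[[0.01,-0.9,0],[0.01,-0.9,0],[0.01,-0.9,0],[0.01,-0.9,0],[0.01,-0.9,0],[0.01,-0.9,-0.2],[0.01,-0.9,-0.2],[0.01,-0.9,-0.2],[0.01,-0.9,-0.2],[0.01,-0.9,-0.2]],"hand":[1,1,1,1,1,1,1,1,1,1]}'
sleep 0; python3 look.py w7a >/dev/null; python3 look.py w7b>/dev/null;python3 look.py w7 215 160 345 280 5
```

```text
time: 9.5
ee_pos: [0.5296, -0.1934, 0.1501]
tcp_rot: [180.0, 0.0, 69.9]
wrist_force: [0.9, 0.2, 0.2]
opening: 0.0853
9.6 [ 0.5288 -0.1958  0.1484] [-1.7987e+02  7.0000e-02  6.9680e+01] [-0.9  0.8  0.1] [ 4.2 -1.6  0.   1.8  1.6  0.3]
```

View pics/w7.png

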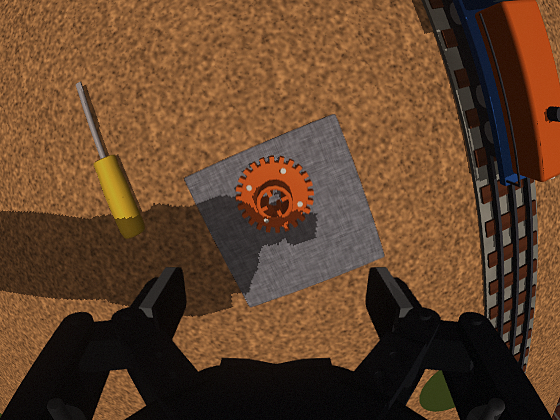

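View pics/w7z.png

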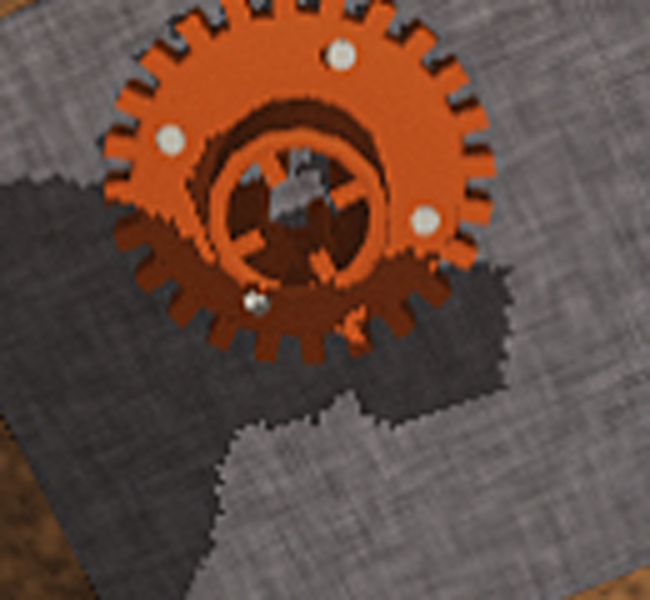

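```bash
python3 - <<'E'
from h import *
d=np.load("w7.npz",allow_pickle=True);o=d["obs"].item();c={k:d[k] for k in d if k!="obs"}
Z=lambda x,y:(215+(x+.5)/5-.5,160+(y+.5)/5-.5)
g=lambda p,z:wplane(c,o,*Z(*p),z)[:2]
A=lambda v:np.degrees(np.arctan2(v[1],v[0]))
D=[g(p,.0145) for p in ((341,54),(171,140),(425,220),(256,301))]
print(np.array(D).round(4),"c",np.mean(D,0),A(D[0]-D[3])%90,A(D[1]-D[2])%90,np.linalg.norm(D[0]-D[3]))
f=c["frame"].astype(int);z=c["range_z"];
print("hub",g((299,212.5),.040))
# inner teeth at hub top z
T=[g(p,.040) for p in ((272,172),(348,193),(322,263),(248,243))]
print(np.array(T).round(4),"c",np.mean(T,0),A(T[0]-T[2])%90,A(T[1]-T[3])%90)
E
python3 - <<'E'
from workcell import bot
o=bot.get_obs();print(o["ee_pos"],o["tcp_rot"],o["qd"].round(1))
E
```

```text
[[ 0.5437 -0.1719]
 [ 0.5108 -0.1759]
 [ 0.5474 -0.2048]
 [ 0.5142 -0.2086]] c [ 0.52900903 -0.19031111] 51.166868658010266 51.703757675482336 0.047020381312084025
hub [ 0.52963597 -0.18945926]
[[ 0.5279 -0.1817]
 [ 0.5381 -0.1891]
 [ 0.5302 -0.1986]
 [ 0.5202 -0.1914]] c [ 0.52909389 -0.19022297] 7.541137702513453 7.101310403371931
[ 0.5291469  -0.1936278   0.14917206] [-1.79885983e+02  2.07055887e-02  6.98564261e+01] [ 3.5 -1.4  0.1  0.7  0.7  0.2]
```

```bash
python3 -m jog '{"turn":[[0,0,0],[0,0,0],[0,0,0],[0,0,0],[0,0,0],[0,0,0],[0,0,0],[0,0,0],[0,0,0],[0,0,0]],"delta_pos":[[0,0,-0.53],[0,0,-0.53],[0,0,-0.53],[0,0,-0.53],[0,0,-0.53],[0,0,0],[0,0,0],[0,0,0],[0,0,0],[0,0,0]],"hand":[1,1,1,1,1,1,1,1,1,1]}'
python3 look.py w8 
```

```text
time: 10.65
ee_pos: [0.531, -0.1903, 0.019]
tcp_rot: [179.9, -0.0, 70.2]
wrist_force: [-0.6, 0.7, -0.7]
opening: 0.0855
10.65 [ 0.531  -0.1903  0.019 ] [179.9  -0.   70.2] [-0.6  0.7 -0.7] [-0.1  0.2 -0.4 -0.1  0.   0. ]
```

View pics/w8.png

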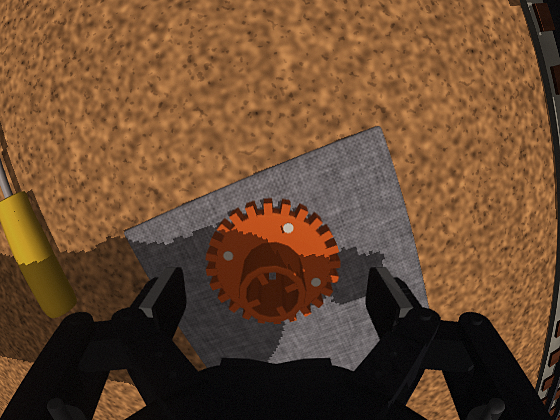

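```bash
python3 - <<'E'
from h import *
d=np.load("w8.npz",allow_pickle=True);o=d["obs"].item();c={k:d[k] for k in d if k!="obs"}
im=c["frame"][190:330,200:345,::-1].astype(float);im=np.clip(255*(im/200)**.6,0,255).astype(np.uint8)
cv2.imwrite("pics/w8z.png",cv2.resize(im,None,fx=4,fy=4,interpolation=cv2.INTER_CUBIC))
E
python3 -m jog '{"turn":[[0,0,0],[0,0,0],[0,0,0],[0,0,0],[0,0,0],[0,0,0],[0,0,0],[0,0,0],[0,0,0],[0,0,0]],"delta_pos":[[-0.02,0,-0.03],[0,0,0],[0,0,0],[0,0,0],[0,0,0],[0,0,0],[0,0,0],[0,0,0],[0,0,0],[0,0,0]],"hand":[-0.2,-0.2,-0.5,-0.5,-0.5,-0.5,-0.5,-0.5,-0.5,-0.5]}' 60
python3 look.py w9 200 190 345 330 4
```

```text
time: 11.7
ee_pos: [0.5296, -0.1902, 0.0166]
tcp_rot: [180.0, 0.0, 70.2]
wrist_force: [-0.4, 0.6, 5.5]
opening: 0.0284
11.7 [ 0.5296 -0.1902  0.0166] [179.97   0.    70.19] [-0.4  0.6  5.5] [-0.1 -0.1 -0.   0.1 -0.   0.1]
```

View pics/w8z.png

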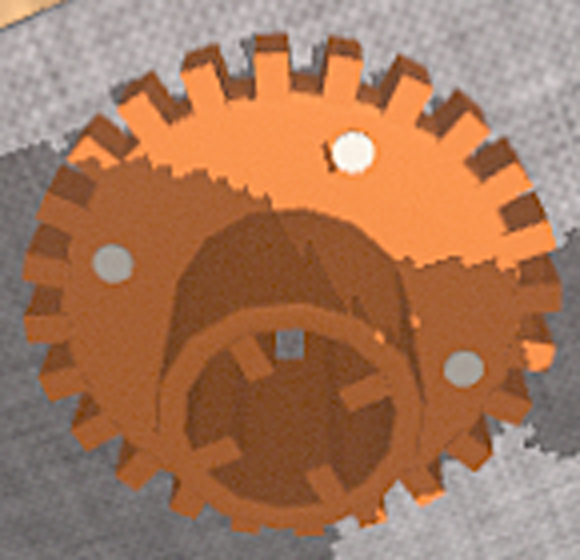

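View pics/w9z.png

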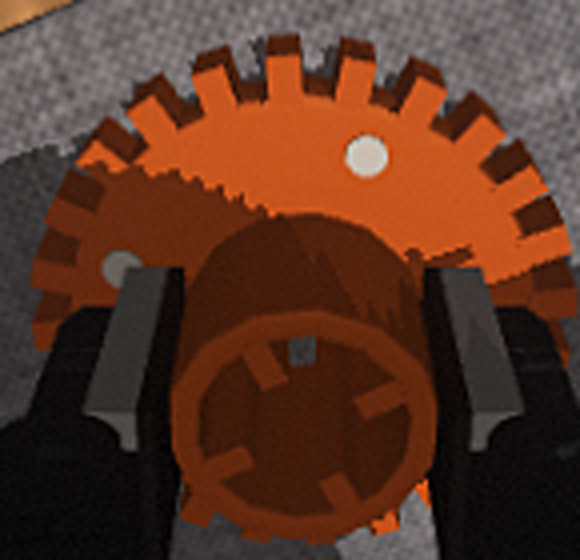

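```bash
python3 - <<'E'
from h import *
d=np.load("w9.npz",allow_pickle=True);o=d["obs"].item();c={k:d[k] for k in d if k!="obs"}
Z=lambda x,y:(200+(x+.5)/4-.5,190+(y+.5)/4-.5)
g=lambda p,z:wplane(c,o,*Z(*p),z)[:2]
A=lambda v:np.degrees(np.arctan2(v[1],v[0]))
p,Rt=wpose(o)
h=g((304.5,425.5),.040);print(h,Rt.T@np.r_[h-p[:2],0]*1000)
D=[g(q,.0145) for q in ((367,157),(122,268))];print(D)
for q in D: print(A(q-np.array([.5292,-.19]))%90, A(q-p[:2])%90)
print(A(D[0]-D[1])+45)
T=[g(p,.040) for p in ((266,365),(381,400),(340,492),(227,466))]
print("c",np.mean(T,0),A(T[0]-T[2])%90,A(T[1]-T[3])%90)
E
python3 -m jog '{"turn":[[0,0,0],[0,0,0],[0,0,0],[0,0,0],[0,0,0],[0,0,0],[0,0,0],[0,0,0],[0,0,0],[0,0,0]],"delta_pos":[[0,0,0.2],[0,0,0.6],[0,0,0.6],[0,0,0.6],[0,0,0.6],[0,0,0.6],[0,0,0],[0,0,0],[0,0,0],[0,0,0]],"hand":[-0.5,-0.5,-0.5,-0.5,-0.5,-0.5,-0.5,-0.5,-0.5,-0.5]}'
python3 look.py w10 200 190 345 330 4
```

```text
[ 0.52969516 -0.18937956] [ 8.14924763e-01 -1.98721314e-01 -1.27720500e-04]
[array([ 0.54380475, -0.17197972]), array([ 0.51094907, -0.17557136])]
50.976544383860976 52.092097295671834
51.671149822339174 51.874619597527186
51.238549071169054
c [ 0.52930413 -0.1901394 ] 6.2806595458102095 7.257448918616304
time: 12.75
ee_pos: [0.5288, -0.1899, 0.1749]
tcp_rot: [-179.9, -0.0, 70.2]
wrist_force: [-0.9, 0.6, -2.0]
opening: 0.0287
12.75 [ 0.5288 -0.1899  0.1749] [-179.87   -0.     70.2 ] [-0.9  0.6 -2. ] [ 0.1 -0.1  0.3  0.2 -0.  -0.1]
```

View pics/w10.png

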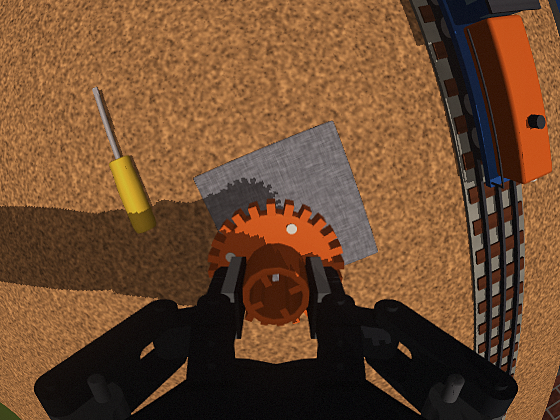

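```bash
python3 -m jog '{"turn":[[0,0,-0.1],[0,0,-0.1],[0,0,-0.1],[0,0,-0.1],[0,0,-0.1],[0,0,-0.1],[0,0,-0.1],[0,0,-0.04],[0,0,0],[0,0,0]],"delta_pos":[[-0.06,0.5,0],[-0.06,0.9,0],[-0.06,0.95,0],[-0.06,0.95,0],[-0.06,0.95,0],[-0.06,0.95,0],[-0.06,0.95,0],[-0.06,0.9,0],[-0.06,0.6,0],[-0.04,0.31,0]],"hand":[-0.5,-0.5,-0.5,-0.5,-0.5,-0.5,-0.5,-0.5,-0.5,-0.5]}'
python3 -m jog '{"turn":[[0,0,0],[0,0,0],[0,0,0],[0,0,0],[0,0,0],[0,0,0],[0,0,0],[0,0,0],[0,0,0],[0,0,0]],"delta_pos":[[0,0,0],[0,0,0],[0,0,0],[0,0,0],[0,0,0],[0,0,0],[0,0,0],[0,0,0],[0,0,0],[0,0,0]],"hand":[-0.5,-0.5,-0.5,-0.5,-0.5,-0.5,-0.5,-0.5,-0.5,-0.5]}'
python3 look.py w11 
```

```text
time: 13.8
ee_pos: [0.4996, 0.2101, 0.1754]
tcp_rot: [-179.9, 0.0, 64.4]
wrist_force: [-1.0, -1.2, -1.4]
opening: 0.0287
time: 14.8
ee_pos: [0.5004, 0.2079, 0.1763]
tcp_rot: [180.0, -0.0, 64.3]
wrist_force: [-0.4, -0.0, -1.7]
opening: 0.0284
14.8 [0.5004 0.2079 0.1763] [180.    -0.    64.28] [-0.4 -0.  -1.7] [ 0.   0.1  0.   0.1  0.  -0. ]
```

View pics/w11.png

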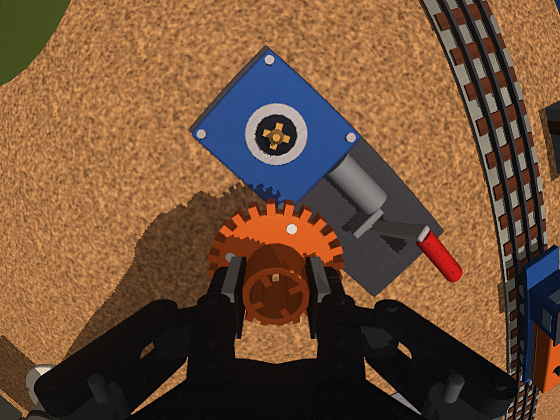

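Shaft well seen near (277,137) next to the held gear. Zoom for detail.

```bash
python3 - <<'E'
from h import *
d=np.load("w11.npz",allow_pickle=True);c={k:d[k] for k in d if k!="obs"}
im=c["frame"][100:170,240:315,::-1]
cv2.imwrite("pics/w11z.png",cv2.resize(im,None,fx=8,fy=8,interpolation=cv2.INTER_CUBIC))
E
```

```text
(no output)
```

View pics/w11z.png

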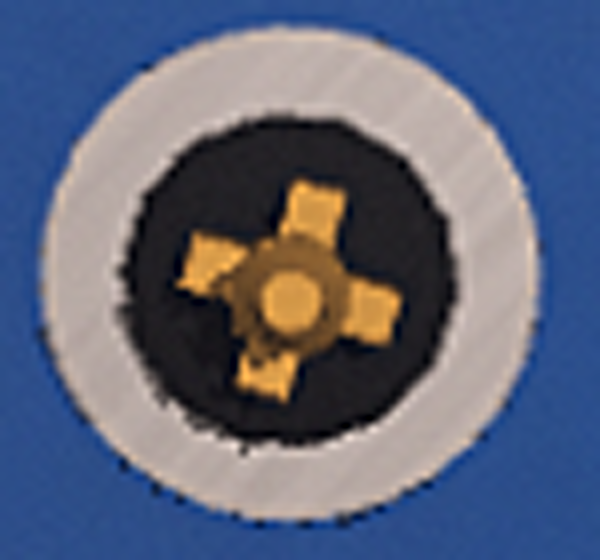

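```bash
python3 - <<'E'
from h import *
d=np.load("w11.npz",allow_pickle=True);o=d["obs"].item();c={k:d[k] for k in d if k!="obs"}
Z=lambda x,y:(240+(x+.5)/8-.5,100+(y+.5)/8-.5)
g=lambda p,z:wplane(c,o,*Z(*p),z)[:2]
A=lambda v:np.degrees(np.arctan2(v[1],v[0]))
u,dn,r,l=[g(p,.074) for p in ((321,184),(262,394),(397,319),(186,260))]
print("c",(u+dn)/2,(r+l)/2,A(u-dn)%90,A(r-l)%90,np.linalg.norm(u-dn),np.linalg.norm(r-l))
print("tip",g((291,302),.092),"collar",g((291,280),.057),"ring",g((290,273),.0455))
for a,b in (((297,180),(346,188)),((237,386),(287,401)),((403,292),(390,346)),((192,232),(178,288))): print(A(g(b,.074)-g(a,.074))%90)
# gear in hand
im=c["frame"][190:330,200:345,::-1].astype(float);im=np.clip(255*(im/200)**.6,0,255).astype(np.uint8)
cv2.imwrite("pics/w11g.png",cv2.resize(im,None,fx=4,fy=4,interpolation=cv2.INTER_CUBIC))
E
```

```text
c [0.5262678 0.261344 ] [0.52629741 0.26133375] 48.76093813371178 48.502471223508394 0.020550788667509916 0.020445185843199824
tip [0.52620222 0.26132308] collar [0.52622085 0.26127856] ring [0.52617892 0.26140378]
55.02194434103195
47.32286103862911
51.21698459365555
50.082337737368505
```

View pics/w11g.png

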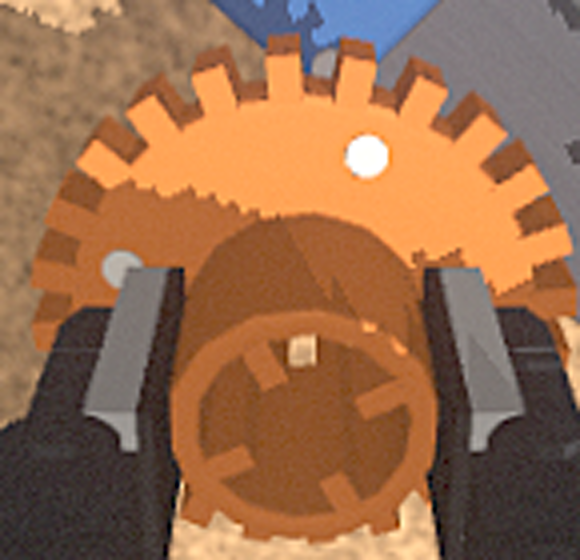

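```bash
python3 -m jog '{"turn":[[0,0,0.175],[0,0,0.175],[0,0,0],[0,0,0],[0,0,0],[0,0,0],[0,0,0],[0,0,0],[0,0,0],[0,0,0]],"delta_pos":[[0.172,0.352,0],[0.172,0.352,0],[0.172,0.352,0],[0,0,0],[0,0,-0.4],[0,0,-0.4],[0,0,-0.4],[0,0,0],[0,0,0],[0,0,0]],"hand":[-0.5,-0.5,-0.5,-0.5,-0.5,-0.5,-0.5,-0.5,-0.5,-0.5]}'
python3 look.py w12 200 190 345 330 4;
```

```text
time: 15.85
ee_pos: [0.5267, 0.2607, 0.1178]
tcp_rot: [179.9, -0.1, 67.1]
wrist_force: [-0.5, 1.3, -0.0]
opening: 0.0287
15.85 [0.5267 0.2607 0.1178] [ 1.7993e+02 -8.0000e-02  6.7070e+01] [-0.5  1.3 -0. ] [ 0.2 -0.   0.4 -0.2 -0.   0.1]
```

View pics/w12z.png

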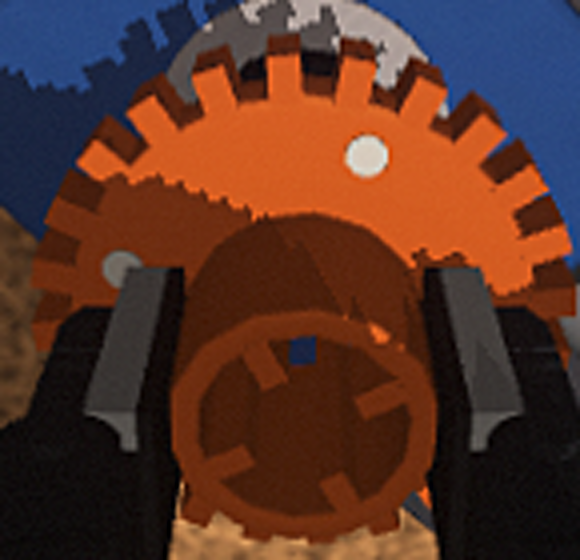

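```bash
python3 -m jog '{"turn":[[0,0,0],[0,0,0],[0,0,0],[0,0,0],[0,0,0],[0,0,0],[0,0,0],[0,0,0],[0,0,0],[0,0,0]],"delta_pos":[[0,0,-0.05],[0,0,-0.05],[0,0,-0.05],[0,0,-0.05],[0,0,-0.05],[0,0,-0.05],[0,0,-0.05],[0,0,-0.05],[0,0,-0.05],[0,0,0]],"hand":[-0.5,-0.5,-0.5,-0.5,-0.5,-0.5,-0.5,-0.5,-0.5,-0.5]}'
python3 look.py w13 200 190 345 330 4;
```

```text
time: 16.9
ee_pos: [0.5261, 0.2606, 0.0933]
tcp_rot: [-180.0, 0.0, 67.1]
wrist_force: [-0.0, 0.2, 0.1]
opening: 0.0283
16.9 [0.5261 0.2606 0.0933] [-1.7998e+02  2.0000e-02  6.7070e+01] [-0.   0.2  0.1] [ 0.  -0.1  0.4  0.4  0.1  0.1]
```

View pics/w13z.png

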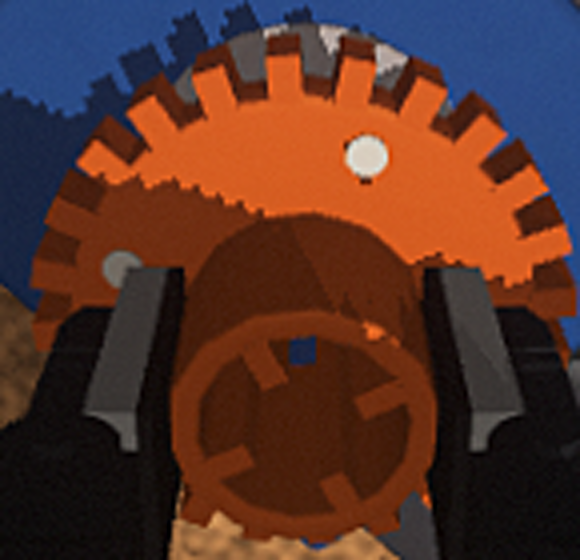

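```bash
python3 -m jog '{"turn":[[0,0,0],[0,0,0],[0,0,0],[0,0,0],[0,0,0],[0,0,0],[0,0,0],[0,0,0],[0,0,0],[0,0,0]],"delta_pos":[[0,0,-0.04],[0,0,-0.04],[0,0,-0.04],[0,0,-0.04],[0,0,-0.04],[0,0,-0.04],[0,0,0],[0,0,0],[0,0,0],[0,0,0]],"hand":[-0.5,-0.5,-0.5,-0.5,-0.5,-0.5,-0.5,-0.5,-0.5,-0.5]}'
```

```text
time: 17.95
ee_pos: [0.5263, 0.2607, 0.0819]
tcp_rot: [180.0, -0.0, 67.1]
wrist_force: [-0.2, -0.1, -1.2]
opening: 0.0282
```

```bash
python3 -m jog '{"turn":[[0,0,0],[0,0,0],[0,0,0],[0,0,0],[0,0,0],[0,0,0],[0,0,0],[0,0,0],[0,0,0],[0,0,0]],"delta_pos":[[0,0,-0.05],[0,0,-0.05],[0,0,-0.05],[0,0,-0.05],[0,0,-0.05],[0,0,-0.03],[0,0,-0.03],[0,0,0],[0,0,0],[0,0,0]],"hand":[-0.5,-0.5,-0.5,-0.5,-0.5,-0.5,-0.5,-0.5,-0.5,-0.5]}' 100
python3 look.py w14 200 190 345 330 4
```

```text
time: 18.95
ee_pos: [0.5262, 0.2607, 0.0668]
tcp_rot: [180.0, -0.0, 67.1]
wrist_force: [-2.4, -1.5, 5.6]
opening: 0.027
18.95 [0.5262 0.2607 0.0668] [ 1.7999e+02 -2.0000e-02  6.7080e+01] [-2.4 -1.5  5.6] [-0.1 -0.  -0.   0.1 -0.1  0. ]
```

View pics/w14z.png

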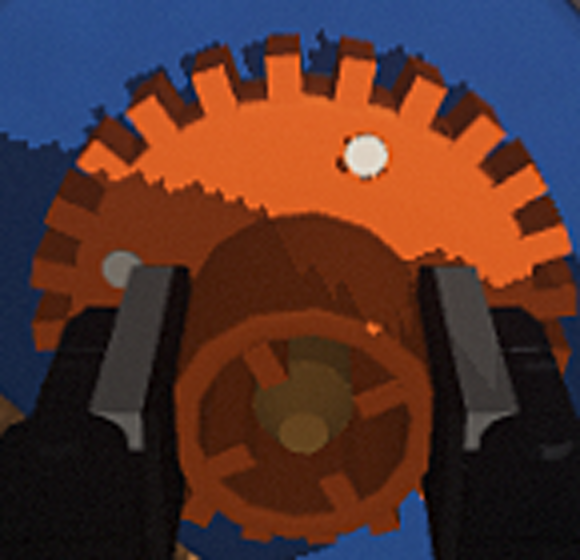

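```bash
python3 -m jog '{"turn":[[0,0,0],[0,0,0],[0,0,0],[0,0,0],[0,0,0],[0,0,0],[0,0,0],[0,0,0],[0,0,0],[0,0,0]],"delta_pos":[[0,0,-0.03],[0,0,-0.03],[0,0,-0.03],[0,0,-0.02],[0,0,0],[0,0,0],[0,0,0],[0,0,0],[0,0,0],[0,0,0]],"hand":[-0.5,-0.5,-0.5,-0.5,-0.5,-0.5,-0.5,-0.5,-0.5,-0.5]}'
```

```text
time: 20.0
ee_pos: [0.5263, 0.2608, 0.0627]
tcp_rot: [180.0, -0.1, 67.1]
wrist_force: [-6.1, -1.8, 15.4]
opening: 0.0272
```

```bash
python3 -m jog '{"turn":[[0,0,0],[0,0,0],[0,0,0],[0,0,0],[0,0,0],[0,0,0],[0,0,0],[0,0,0],[0,0,0],[0,0,0]],"delta_pos":[[0,0,-0.02],[0,0,-0.01],[0,0,0],[0,0,0],[0,0,0],[0,0,0],[0,0,0],[0,0,0],[0,0,0],[0,0,0]],"hand":[-0.5,-0.5,-0.5,-0.5,-0.5,-0.5,-0.5,-0.5,-0.5,-0.5]}'
python3 look.py w15 200 190 345 330 4;python3 - <<'E'
from workcell import camera
import cv2
c=camera("scene");cv2.imwrite("pics/s15.png",cv2.resize(c["frame"][90:240,310:470,::-1],None,fx=4,fy=4,interpolation=cv2.INTER_CUBIC))
E
```

```text
time: 21.0
ee_pos: [0.5264, 0.2608, 0.0626]
tcp_rot: [179.9, -0.1, 67.1]
wrist_force: [-9.8, -4.1, 24.1]
opening: 0.0272
21.0 [0.5264 0.2608 0.0626] [ 1.7991e+02 -1.2000e-01  6.7080e+01] [-9.8 -4.1 24.1] [-0.  -0.1  0.   0.  -0.1  0. ]
```

View pics/w15.png

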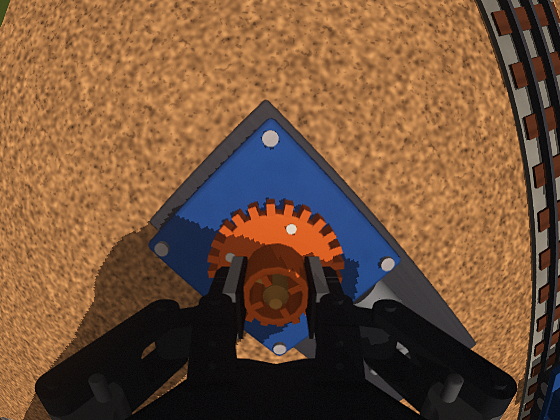

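View pics/s15.png

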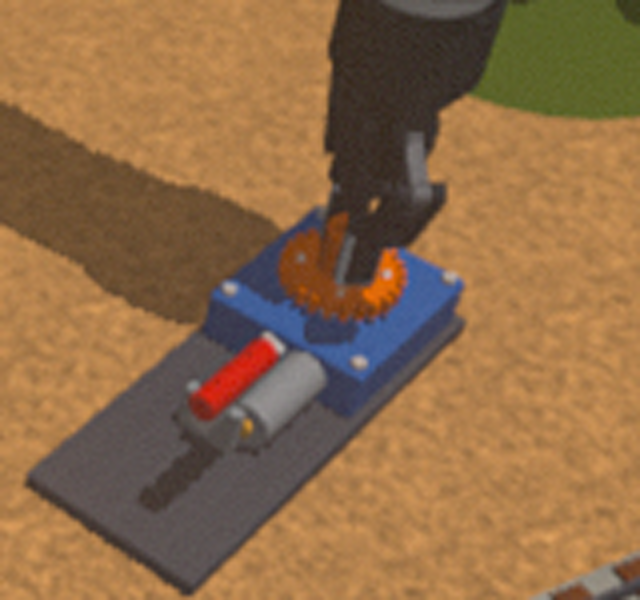

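```bash
python3 - <<'E'
from workcell import bot,ticket
o=bot.get_obs();print(o["ee_pos"],o["wrist_force"],o["opening"])
print(ticket.job_done())
E
```

```text
[0.52639807 0.2608489  0.0626133 ] [-10.30223147  -5.05114664  24.4724329 ] 0.02713290476371424
the job is handed in; nothing more can be done
None
```

The job is handed in at about 21 s of the 72 s limit, with the gear pressed home and still held. No verdict was reported.

- **Lever:** I pulled it to the stop, where the force rose from about 12 N to 22 N for a further 1.5 mm of travel. I then eased it back over about 2 s. The last scene picture shows it at rest.
- **Gear:** I gripped it by the hub and turned it about 3° in all to match the ribs. It slid past the rib tops with almost no force, then pressed the collar down.
- **Final state:** The tool height is 62.6 mm, which is the height I had worked out for fully home. Force rose from 15 N to 24 N for only 0.1 mm of travel, so the collar is on its stop. The hub is still gripped, commanded at 100 N.

**Checks that disagreed:**
- My first rib-angle reading, taken in shadow, was 45.5°. A clearer later view gave 48.6°, and I used 48.3°.
- At the end there is a side force of about 11 N on the wrist while pressing. The gear still looks level and centred on the shaft.

The arm was never moved near the locomotive or the screwdriver, but I did not measure their positions again at the end.

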